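# Clamp a walnut blank in the sloped carrier and index it to the next station

### The job

Lay the dark walnut block flat in the sloped bed of the slide carrier, lengthwise up the slope, and let go. Then swing the wire bail over the block and hook it behind the keeper tooth, and press the latch lever down past centre until it stays shut. Finally push the carrier along its rails to the next station (the middle of the three) so that it clicks into the detent and stays there; leave the light wood block alone.

Things in the scene. Friction and masses are not known exactly. Their poses are not given: they have to be found in the camera images.
- bed (a point): Sloped plywood bed on the slide carrier, 168 mm along x, 110 mm along y. Origin: centre of its top face, 106 mm above the bench. x points up the slope, away from the robot; z is its normal, leaning 25 degrees from vertical towards the robot; y is level, to the left, along the rails. All bed coordinates below are in this frame. Nothing stands beside the block's seat from x = -45 to 43 mm.
- bed_fence (a point): Middle of the upper face of the 16 mm high steel fence at the bed's lower end, its inner face at bed x = -75.5 mm. Low side guides (14 mm high) stand at bed x = -65 to -45 with inner faces at y = +-26 mm; at bed x = 43 to 73 the latch base and keeper base have inner faces at y = -27 and +27 mm. The block lies between these.
- walnut_mid (a point): Centre of the dark walnut block, 45 x 140 x 30 mm, 15 mm above its underside; x along its width, y along its 140 mm length, z up. Starts flat on the bench on the robot's right. It belongs with its underside on the bed, its length along the bed's x (either end up), its centre over the bed's middle.
- bail_mid (a point): Middle of the steel wire bail's crossbar: 5 mm wire, 40 mm along the bed's x, at bed x = 58 mm; legs 95 mm long join it to a pin on the lever. Parked it leans 40 to 46 degrees back to the bed's -y side. It swings towards +y over the block; pushed 25 degrees past the bed's normal it falls on by itself, behind the keeper tooth, to bed y = 44, z = 38 mm.
- bail (a joint): Angle of the bail on the lever, rad: 0 parked, 1.13 about 25 degrees past the bed's normal, about 2.45 lying behind the tooth with the lever open, about 3.55 with the lever shut.
- keeper_tooth (a point): Middle of the outer (+y) face of the steel keeper tooth, bed x = 58, y = 36, z = 41.5 mm. The tooth is 11 mm high and 20 mm wide; springs let it give up to 6 mm towards -y (4 N per mm). The crossbar hooks on its +y side, resting on the ledge 5.5 mm below this point.
- lever_tip (a point): Point in the latch lever's black grip (18 mm wide, 10 mm thick), 50 mm from the pivot, 6 mm from the end (top 95 mm above the bed when open). Pivot along bed x at bed x = 58, y = -42, z = 40 mm. Open, it stands leaning 25 degrees to the bed's -y side; pressed over to -y and down it ends pointing to -y, 10 degrees below the bed's plane. Takes 3 to 8 N at the tip.
- lever (a joint): Angle of the latch lever, rad: 0 open (starts 0 to 0.1), 1.31 fully shut at its stop; dead centre near 1.13, past which it stays shut by itself.
- push_knob (a point): Middle of the black knob (23 mm diameter, 26 mm high, top 102 mm above the bench) on an upright 16 mm post at the carrier's -y side; the post's bracket is 32 mm below this point. Push or pull the carrier here.
- carrier (a joint): Carrier position along its rails, m, growing along the bed's +y: 0 loading station (start), 0.100 next (middle) station, 0.180 last. A dark steel lug in front of the rails marks each station; the carrier's pointer tongue stands over it. Each has a spring detent: 5 to 12 N to leave or enter, drawing in from 5 mm either side. In between the carrier drags with 2 N and stays put.
- spare_block: Light wood block, 55 x 120 x 45 mm, nearer the robot; leave it alone. Origin under its centre.

How it is judged:
By the outcome, as a careful person would: the job done as asked, in the order asked, and still so for the second after the job is handed in, with the robot touching nothing.
It also fails if it takes over 67 s, if anything falls off the work surface, if the arm or the gripper's body presses on something with over 40 N, if the wrist force passes 120 N, or if a joint passes its speed limit or range.

### The arm

A 6-joint arm with a two-finger parallel gripper is mounted at the origin on the work surface; the furniture and walls round the work are solid. World frame = base frame: x ahead of the robot, y to its left, z up, the work surface at z = 0. Lengths are in m, angles in degrees, forces in N, time in s.
With the tool pointing down it reaches from about 0.35 to 0.875 m from the base axis. Payload 4.2 kg.
Tool frame: the origin (TCP) lies on the front face of the gripper's body, between the roots of the fingers; the fingertips stand 70 mm ahead of it and the grasp point (between the pads) lies 51 mm ahead of it; z points along the fingers, y is the line along which they close (so a half turn about z gives the same grasp; the last joint's range is limited). The gripper opens to 87 mm and grips with 3 to 60 N. Pads are 19 mm wide; open, the fingers measure 117 mm over their backs; the gripper's body (75 mm by 190 mm) begins 51 mm behind the grasp point.
Start: joints at [-60.756, 22.042, 0.453, 0, -68.411, -14.817], TCP at [0.156, -0.605, 0.292] pointing down, gripper open.
Joint ranges: [-179.83, 179.83], [-69.29, 118.12], [-61.27, 80.66], [-181.25, 117.63], [-171.15, -9.14], [-177.46, 177.46]. Speed limits (degrees/s): [159.86, 159.86, 180, 180, 180, 180].

### API

Orientations are given as a 3x3 rotation matrix whose columns are the frame's x, y, z axes.
In Python, from station import r gives the robot as it stands.
- The arm moves only by the shell command python3 -m pendant 'ROWS' [OPENING]. ROWS is JSON, a list of rows, each a list of 2 entries, a list of its own where there are three numbers: the shift along the tool's x, y, z in mm, then the turn, a rotation vector about the tool's x, y, z in rad. A call has 1 to 10 rows; each row is the pose to reach, as a shift and turn from the pose commanded when the call began, along the tool's axes at that moment; what a row does not reach only later rows make up. A row lasts 1/10 s, in which the tool goes at most 50 mm and 8.59 degrees, less where a joint would pass 70% of its speed; a pose out of reach is approached as far as the arm can. A call with a gripper value outside its range is refused whole. OPENING is the opening, from 0 (shut) to 1 (fully open), set as the call begins (- or left out, the last holds). The fingers move at their own pace and stop on an object; the grip force is fixed at half the most. Time passes only in rows, so rows that repeat a pose let the fingers close. It gives the time, the measured TCP pose, the force, the opening and the grip force at its end, in the units of the state.
- r.sense(): the state, without advancing time (a new reading comes with each control period).
- r.capture(name): name is "scene" or "side" or "wrist"; returns a dict with "frame" (400x640x3 uint8, red, green, blue), "vertical_fov" (degrees; the focal length in pixels is half the picture's height over the tangent of half this angle, whatever the lens; pixels are square), "cx", "cy" (the principal point, pixels), "rvec" (rotation vector, rad) and "tvec" (3), from world to camera coordinates, as OpenCV has them. Camera axes: x right, y down, z forward; pixel columns grow to the right and rows downward; lengths in m; the calibration is good to about 2 mm. A picture is of the moment at which its call begins. There is no depth.
- r.finish_job(): hands the job in; it is judged then, once.
The state is a dict: "time_s": time; "joints": joint angles; "joint_velocities": joint speeds; "effort": joint torques, N m; "tcp_pos": TCP position; "ee_rot": TCP orientation; "wrist_force": force on the tool from outside, world axes, zero at the start; "moment": the same for the moment, N m; "gripper_width": opening from 0.0 (shut) to 1.0 (fully open); "gripper_force": force on a finger pad.
Only numpy, scipy, OpenCV 4.12 (cv2) and the standard library are available. Lean on these libraries where they do the work, as an engineer would, in place of code of your own. Each camera call takes 0.05 s, during which the arm holds its last target. There are 200 camera calls.

## Working session

There is one attempt and no reset: what is moved stays moved. The work goes in short steps, Python scripts to look and compute and a shell command to move; the robot and the scene stay as the last step left them, time stands still between calls to the robot, and variables do not carry over. Pictures are saved under pics/ and viewed, at most 10 in all, crops included, and the job is handed in when it is done.

```bash
ls; mkdir -p pics; python3 - <<'E'
from station import r
import cv2,numpy as np
ims=[]
for n in ["scene","side","wrist"]:
    c=r.capture(n); cv2.imwrite(f"pics/{n}0.png",c["frame"][:,:,::-1]); print(n,{k:np.round(v,4).tolist() for k,v in c.items() if k!="frame"})
s=r.sense(); print(s)
E
```

```text
pics
scene {'vertical_fov': 55.7902, 'cx': 321.1393, 'cy': 204.4627, 'rvec': [2.0772, 1.7166, -0.4675], 'tvec': [0.0675, -0.3249, 1.2007]}
side {'vertical_fov': 45.6833, 'cx': 324.1472, 'cy': 189.3093, 'rvec': [0.0935, -2.8197, 1.3261], 'tvec': [0.4142, 0.224, 0.8631]}
wrist {'vertical_fov': 71.9914, 'cx': 320.0997, 'cy': 200.5984, 'rvec': [-1.8221, -2.3486, -0.2988], 'tvec': [0.6247, -0.0308, 0.3887]}
{'time_s': 0.15, 'joints': array([-6.07592646e+01,  2.20805275e+01,  3.97694329e-01, -1.85542012e-02,
       -6.84115905e+01, -1.48173127e+01]), 'joint_velocities': array([-0.07775575, -0.15239537,  0.15194864,  0.06321246, -0.03347426,
        0.02694402]), 'effort': array([ 8.07082160e-04, -3.91052520e+01,  1.87587351e+01,  4.22230169e+00,
        1.23943010e-02, -1.38177638e-04]), 'tcp_pos': array([ 0.15561629, -0.60496948,  0.29141672]), 'ee_rot': array([[-9.68511113e-01, -2.48969737e-01, -5.42262694e-04],
       [-2.48970293e-01,  9.68509825e-01,  1.58508029e-03],
       [ 1.30549725e-04,  1.67017518e-03, -9.99998597e-01]]), 'wrist_force': array([-0.17170405, -0.42153127,  0.21874101]), 'moment': array([-0.01567883,  0.00255253,  0.0339825 ]), 'gripper_force': 0.0, 'gripper_width': 0.9948055249119087}
```

View pics/scene0.png

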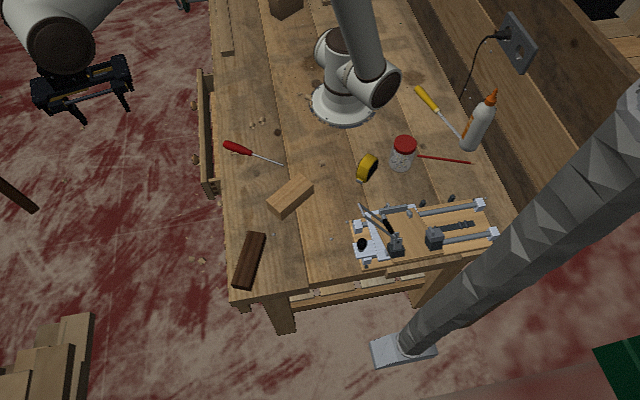

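View pics/side0.png

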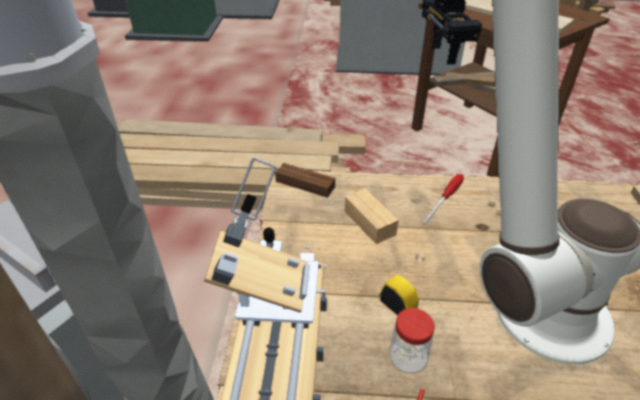

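The scene view shows the walnut block near (249,261), the spare at (290,196), the carrier around (350–500, 200–265), with its knob at about (362,244). In the side view the bed is at (260,270), the bail at (255,185) and the knob at (268,236). I'll enlarge these.

```bash
python3 - <<'E'
import cv2,numpy as np
a=cv2.imread("pics/scene0.png");b=cv2.imread("pics/side0.png")
R=lambda im,x,y,w,h,k:cv2.resize(im[y:y+h,x:x+w],None,fx=k,fy=k,interpolation=cv2.INTER_CUBIC)
# scene carrier x5 (800x400: 160x80), below: walnut x4, side x
c1=R(a,340,195,160,80,5)
cv2.imwrite("pics/c1.png",np.vstack([c1,np.hstack([R(a,225,225,66,66,3),R(b,270,150,80,66,3),np.zeros((198,800-198-240,3),np.uint8)])]))
cv2.imwrite("pics/c2.png",R(b,195,150,150,140,4))
E
```

```text
(no output)
```

View pics/c1.png

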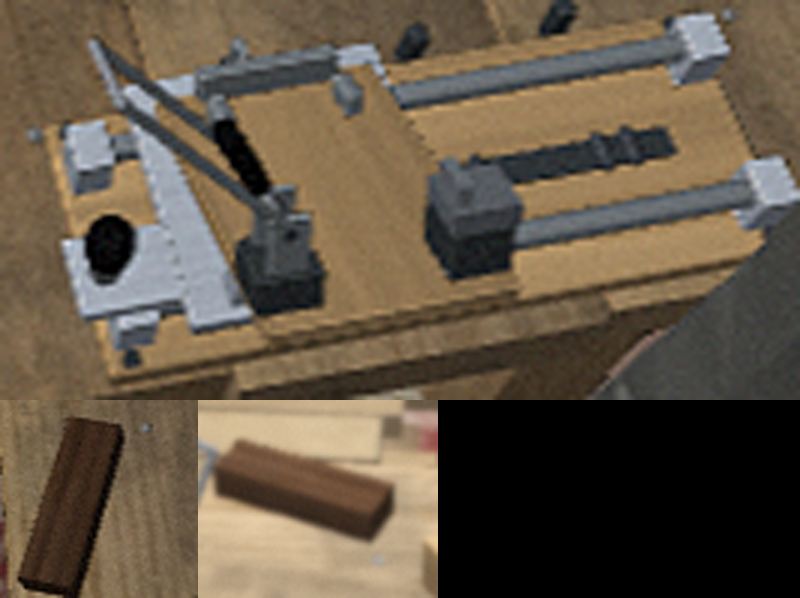

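View pics/c2.png

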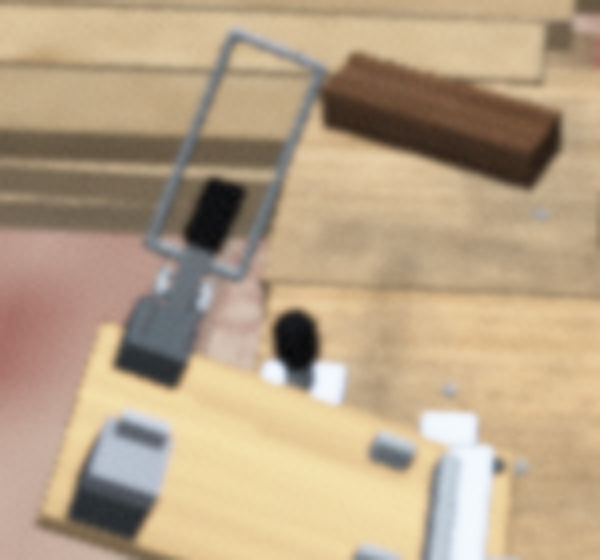

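Walnut corners in c2: top face (355,53), (560,112), (325,92); bottom edge (325,130), (530,187). In c1 the bed's upper-end corners are near (520,290), with the bail crossbar from (93,42) to (118,103) and the knob at (110,247). In c2 the upper-end corners are (110,325) and (45,520), the bail runs from (235,33) to (325,72), and the knob is at (297,337).

```bash
cat > h.py <<'E'
import numpy as np,cv2
from scipy.optimize import least_squares
from scipy.spatial.transform import Rotation as Ro
SL=np.radians(25)
def bedR(yaw): return Ro.from_euler('z',yaw).as_matrix()@np.array([[np.cos(SL),0,-np.sin(SL)],[0,1,0],[np.sin(SL),0,np.cos(SL)]])
def proj(c,P):
    f=200/np.tan(np.radians(c["vertical_fov"])/2)
    return cv2.projectPoints(np.asarray(P,float).reshape(-1,3),np.array(c["rvec"]),np.array(c["tvec"]),np.array([[f,0,c["cx"]],[0,f,c["cy"]],[0,0,1]]),None)[0][:,0]
S=dict(vertical_fov=55.7902,cx=321.1393,cy=204.4627,rvec=[2.0772,1.7166,-.4675],tvec=[.0675,-.3249,1.2007])
D=dict(vertical_fov=45.6833,cx=324.1472,cy=189.3093,rvec=[.0935,-2.8197,1.3261],tvec=[.4142,.224,.8631])
def px(p,k,o): return (np.array(p,float)+.5)/k-.5+np.array(o)
E
cat > fit.py <<'E'
from h import *
s=lambda *p:px(p,5,(340,195)); d=lambda *p:px(p,4,(195,150)); w=lambda *p:px(p,3,(225,225))
# walnut
def wc(q,sx,sy,z): return [q[0]+np.cos(q[2])*sx*.0225-np.sin(q[2])*sy*.07,q[1]+np.sin(q[2])*sx*.0225+np.cos(q[2])*sy*.07,z]
top=.03
O=[(D,d(355,53),1),(D,d(560,112),1),(D,d(325,92),1),(D,d(325,130),0),(D,d(530,187),0),(D,d(560,145),0),(S,w(72,18),1),(S,w(123,25),1)]
best=None
from itertools import product
# nearest-corner assignment
def res(q):
    out=[]
    for c,p,t in O:
        e=proj(c,[wc(q,a,b,top*t) for a in(-1,1) for b in(-1,1)])-p
        out+=list(e[np.argmin((e**2).sum(1))])
    return out
for x,y,a in product([.55,.65,.75],[-.4,-.3,-.2],np.radians([-60,-30,0,30,60,90])):
    f=least_squares(res,[x,y,a],loss='soft_l1')
    if best is None or f.cost<best.cost: best=f
print("walnut",np.round(best.x,4),np.degrees(best.x[2]),"res",np.round(best.fun,1))
L=lambda q,r:[58,-42-r*np.sin(SL+q[5]),40+r*np.cos(SL+q[5])]
OB=[(S,s(520,290),lambda q:[84,55,0]),(D,d(110,325),lambda q:[84,-55,0]),(D,d(45,520),lambda q:[84,55,0]),
(S,s(93,42),lambda q:[38,*q[3:5]*1000]),(S,s(118,103),lambda q:[78,*q[3:5]*1000]),(D,d(235,33),lambda q:[78,*q[3:5]*1000]),(D,d(325,72),lambda q:[38,*q[3:5]*1000]),
(D,d(393,437),lambda q:[-55,-29,14]),(S,s(458,165),lambda q:[58,33,47]),(S,s(347,80),lambda q:[-55,29,14]),(D,d(228,183),lambda q:L(q,56)),(S,s(220,115),lambda q:L(q,56))]
def rb(q):
    R=bedR(q[2]);o=np.array([q[0],q[1],.106])
    return np.concatenate([proj(c,o+R@(np.array(f(q))/1000))[0]-p for c,p,f in OB])
f=least_squares(rb,[.65,0,0,-.1,.1,.05],loss='soft_l1')
print("bed",np.round(f.x,4),np.degrees(f.x[2]));print(np.round(f.fun.reshape(-1,2),1).tolist())
k=least_squares(lambda q:np.concatenate([proj(S,[*q[:2],q[2]])[0]-s(110,247),proj(D,[*q[:2],q[2]])[0]-d(297,337)]),[.6,-.1,.089])
print("knob",np.round(k.x,4),np.round(k.fun,1), "in bed", bedR(f.x[2]).T@(k.x-[*f.x[:2],.106]))
# IK free: current tool axes
E
python3 fit.py
```

```text
walnut [ 0.484  -0.3369  1.1968] 68.57442086284877 res [-0.3 -0.8  0.5 -0.5 -2.  -0.5 -1.2 -0.2 -0.1  1.7  0.3  1.1 -0.6 -1.4
 -0.  -0.7]
bed [ 0.5219  0.0233  0.0077 -0.1149  0.1252  0.0318] 0.44159821883031614
[[0.8, -1.8], [-1.8, -1.9], [-1.4, -1.2], [-0.1, 0.4], [0.4, -0.0], [0.3, 0.3], [-0.1, -0.6], [2.4, 2.7], [-0.1, -0.1], [-0.5, -0.7], [1.3, -0.5], [1.0, 1.8]]
knob [ 0.5254 -0.0771  0.0878] [-0.5 -0.6 -0.6  0.3] in bed [-0.00516311 -0.10046139 -0.01768264]
```

```bash
cat >> h.py <<'E'
def go(pos,R,s):
    "shift mm / rotvec rad in present tool axes to reach TCP pose"
    R0=np.array(s["ee_rot"]);return np.round(R0.T@(np.array(pos)-s["tcp_pos"])*1000,1).tolist(),np.round(Ro.from_matrix(R0.T@R).as_rotvec(),4).tolist()
def tool(z,y):
    z=np.array(z)/np.linalg.norm(z);y=np.array(y)-np.dot(y,z)*z;y/=np.linalg.norm(y);return np.column_stack([np.cross(y,z),y,z])
E
python3 - <<'E'
from h import *
from station import r
s=r.sense();a=np.radians(68.6)
print(go([.467,-.330,.2],tool([0,0,-1],[np.cos(a),np.sin(a),0]),s))
W=dict(rvec=[-1.8221,-2.3486,-.2988],tvec=[.6247,-.0308,.3887]);R=cv2.Rodrigues(np.array(W["rvec"]))[0]
print("cam in tool mm",s["ee_rot"].T@(-R.T@W["tvec"]-s["tcp_pos"])*1000, s["ee_rot"].T@R[2])
E
```

```text
([-370.0, 188.6, 91.7], [0.0016, -0.0006, 0.6251])
cam in tool mm [ 67.67447129  -0.09845376 -92.24289678] [-0.25004903 -0.00110331  0.96823255]
```

```bash
python3 -m pendant '[[[-370,189,92],[0,0,0.625]],[[-370,189,92],[0,0,0.625]],[[-370,189,92],[0,0,0.625]],[[-370,189,92],[0,0,0.625]],[[-370,189,92],[0,0,0.625]],[[-370,189,92],[0,0,0.625]],[[-370,189,92],[0,0,0.625]],[[-370,189,92],[0,0,0.625]],[[-370,189,92],[0,0,0.625]],[[-370,189,92],[0,0,0.625]]]' 1 && python3 -m pendant '[[[0,0,0],[0,0,0]],[[0,0,0],[0,0,0]]]'; python3 - <<'E'
from h import *
from station import r
c=r.capture("wrist");s=r.sense();print(s["joints"])
a=np.radians(68.57);im=c["frame"][:,:,::-1].copy()
for sx in(-1,1):
  for sy in(-1,1):
    for z in (.03,):
      p=proj(c,[.484+np.cos(a)*sx*.0225-np.sin(a)*sy*.07,-.3369+np.sin(a)*sx*.0225+np.cos(a)*sy*.07,z])[0];print(p)
      cv2.circle(im,tuple(int(v) for v in p),3,(0,255,0),1)
cv2.imwrite("pics/w1.png",im)
E
```

```text
time_s: 1.15
tcp_pos: [0.4696, -0.327, 0.1986]
ee_rot: [[-0.933, 0.36, -0.002], [0.36, 0.933, 0.001], [0.002, 0.0, -1.0]]
wrist_force: [-0.6, -1.0, -0.1]
gripper_width: 0.995
gripper_force: 0.0
time_s: 1.35
tcp_pos: [0.4664, -0.3305, 0.2003]
ee_rot: [[-0.931, 0.365, -0.0], [0.365, 0.931, 0.0], [0.0, -0.0, -1.0]]
wrist_force: [0.1, -0.7, -0.5]
gripper_width: 0.999
gripper_force: 0.0
[-1.91190980e+01  2.16087773e+01 -1.44977343e+01  1.62754056e-03
 -5.38840111e+01 -9.23457695e+01]
[299.67563561 280.86887957]
[296.85705698 147.41776664]
[341.87852329 280.88455007]
[344.78621043 147.40594668]
```

View pics/w1.png

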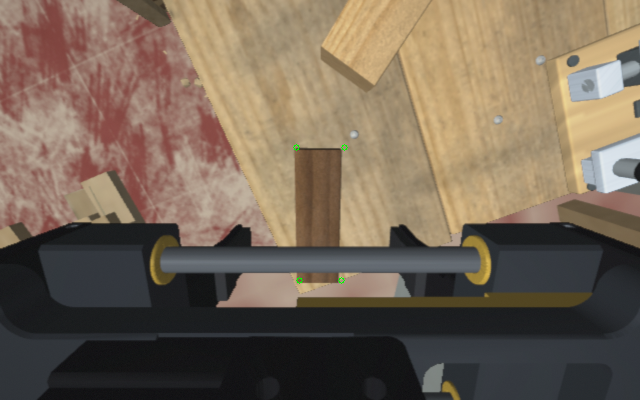

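The wrist view confirms the fit: walnut top corners at (296,149), (341,149) and (338,282), within about 2 px of the prediction. Descend and grip.

```bash
python3 -m pendant '[[[-1,0,40],[0,0,0]],[[-1,0,75],[0,0,0]],[[-1,0,105],[0,0,0]],[[-1,0,120],[0,0,0]],[[-1,0,126],[0,0,0]],[[-1,0,126],[0,0,0]],[[-1,0,126],[0,0,0]]]' && python3 -m pendant '[[[0,0,0],[0,0,0]],[[0,0,0],[0,0,0]],[[0,0,0],[0,0,0]],[[0,0,0],[0,0,0]],[[0,0,0],[0,0,0]],[[0,0,0],[0,0,0]],[[0,0,0],[0,0,0]]]' 0.3 && python3 -m pendant '[[[0,0,-30],[0,0,0]],[[0,0,-70],[0,0,0]],[[0,0,-110],[0,0,0]],[[0,0,-150],[0,0,0]],[[0,0,-177],[0,0,0]],[[0,0,-177],[0,0,0]],[[0,0,-177],[0,0,0]]]'; python3 - <<'E'
from h import *
from station import r
s=r.sense();R=bedR(.0077);o=np.array([.5219,.0233,.106])
T=tool(-R[:,2],R[:,1])
for z in (.200,.085,.075): 
    p=o+R@np.array([-.018,0,z]);print(z,p,go(p,T,s))
E
```

```text
time_s: 2.1
tcp_pos: [0.4683, -0.3312, 0.0754]
ee_rot: [[-0.931, 0.365, 0.002], [0.365, 0.931, -0.001], [-0.002, -0.0, -1.0]]
wrist_force: [0.0, 0.0, -0.1]
gripper_width: 0.996
gripper_force: 0.0
time_s: 2.8
tcp_pos: [0.4679, -0.3305, 0.0743]
ee_rot: [[-0.931, 0.364, -0.0], [0.364, 0.931, -0.0], [0.0, -0.0, -1.0]]
wrist_force: [-0.5, -1.6, 0.5]
gripper_width: 0.516
gripper_force: 29.9
time_s: 3.5
tcp_pos: [0.4675, -0.33, 0.251]
ee_rot: [[-0.931, 0.365, 0.0], [0.365, 0.931, 0.001], [0.0, 0.001, -1.0]]
wrist_force: [0.3, 0.7, -1.2]
gripper_width: 0.513
gripper_force: 29.9
0.2 [0.4210658  0.02252356 0.27965443] ([171.9, 311.3, -28.4], [-0.0822, -0.431, -0.3754])
0.085 [0.46966546 0.02289779 0.17542903] ([126.8, 329.2, 75.9], [-0.0822, -0.431, -0.3754])
0.075 [0.47389151 0.02293033 0.16636596] ([122.9, 330.8, 84.9], [-0.0822, -0.431, -0.3754])
```

```bash
python3 -m pendant '[[[30,0,-60],[0,-0.08,-0.07]],[[50,30,-83],[-0.02,-0.16,-0.14]],[[80,70,-83],[-0.04,-0.24,-0.21]],[[110,110,-83],[-0.06,-0.32,-0.28]],[[140,150,-83],[-0.08,-0.4,-0.35]],[[165,195,-83],[-0.0822,-0.431,-0.3754]],[[185,240,-83],[-0.0822,-0.431,-0.3754]],[[195,280,-83],[-0.0822,-0.431,-0.3754]],[[195.4,302,-83],[-0.0822,-0.431,-0.3754]],[[195.4,302,-83],[-0.0822,-0.431,-0.3754]]]' && python3 -m pendant '[[[0,0,0],[0,0,0]],[[0,0,0],[0,0,0]],[[0,0,30],[0,0,0]],[[0,0,60],[0,0,0]],[[0,0,60],[0,0,0]],[[0,0,60],[0,0,0]]]'; python3 - <<'E'
from h import *
from station import r
R=bedR(.0077);o=np.array([.5219,.0233,.106])
c=r.capture("wrist");s=r.sense();print(s["joints"]);print(R.T@(s["tcp_pos"]-o),R.T@s["ee_rot"])
im=c["frame"][:,:,::-1].copy()
P=[[x,sg*26,14] for x in(-65,-45) for sg in(-1,1)]+[[-75.5,y,16] for y in(-26,26)]+[[-84,-55,0],[-84,55,0],[84,-55,0],[84,55,0]]
for p in proj(c,o+(R@np.array(P).T/1000).T): print(np.round(p,1));cv2.drawMarker(im,tuple(int(round(v)) for v in p),(0,255,0),cv2.MARKER_CROSS,6,1)
cv2.imwrite("pics/w2.png",im);np.savez("w2.npz",**c)
d=r.capture("side");cv2.imwrite("pics/d2.png",d["frame"][:,:,::-1])
E
```

```text
time_s: 4.5
tcp_pos: [0.3957, 0.0246, 0.3323]
ee_rot: [[-0.908, -0.014, 0.419], [-0.014, 1.0, 0.003], [-0.419, -0.003, -0.908]]
wrist_force: [0.8, -0.4, -1.6]
gripper_width: 0.514
gripper_force: 29.9
time_s: 5.1
tcp_pos: [0.4213, 0.021, 0.2796]
ee_rot: [[-0.907, -0.005, 0.421], [-0.006, 1.0, 0.0], [-0.421, -0.002, -0.907]]
wrist_force: [0.2, -0.6, -0.6]
gripper_width: 0.516
gripper_force: 29.9
[  30.32036409   -7.64061675  -48.76644535   25.63819347  -29.33813009
 -140.26092858]
[-0.01712907 -0.00101382  0.20065397] [[-9.99999521e-01  8.39861375e-04  5.03381464e-04]
 [ 8.39142810e-04  9.99998631e-01 -1.42599134e-03]
 [-5.04578410e-04 -1.42556825e-03 -9.99998857e-01]]
[296.5 151.1]
[348.7 151.1]
[297.  171.1]
[348.2 171.1]
[296.1 140.4]
[349.1 140.4]
[269.2 131.4]
[376.  131.3]
[275.9 278. ]
[369.  278.1]
```

View pics/w2.png

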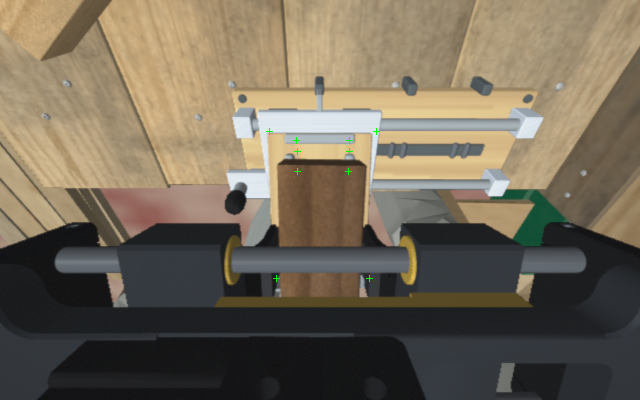

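```bash
python3 - <<'E'
import numpy as np,cv2
f=np.load("w2.npz")["frame"][:,:,::-1]
cv2.imwrite("pics/w2c.png",cv2.resize(f[100:200,225:385],None,fx=5,fy=5,interpolation=cv2.INTER_CUBIC))
E
```

```text
(no output)
```

View pics/w2c.png

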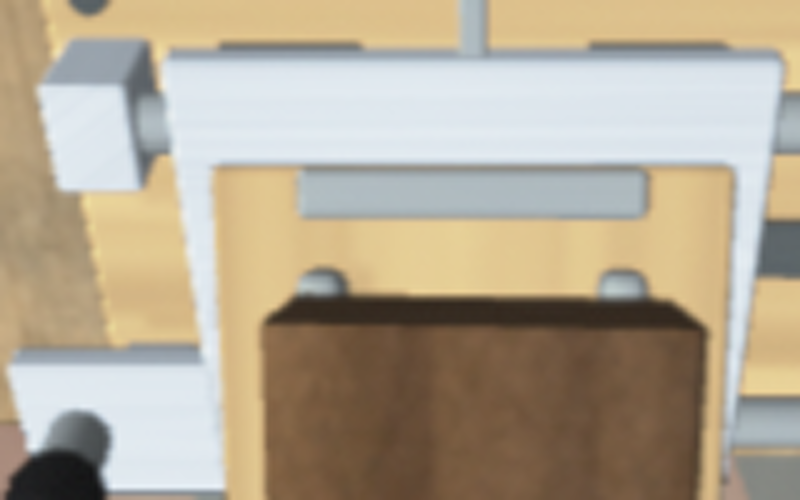

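The fence strip spans x 300–648 and its inner edge is at y 218 in the crop. The guides' inner edges are at 347 and 598. So the bed centre lies about 1.6 mm to the tool's −y, with no yaw error and x within 1 mm. Descend along the normal.

```bash
python3 -m pendant '[[[0,-1.6,30],[0,0,0]],[[0,-1.6,60],[0,0,0]],[[0,-1.6,85],[0,0,0]],[[0,-1.6,105],[0,0,0]],[[0,-1.6,115],[0,0,0]],[[0,-1.6,120],[0,0,0]],[[0,-1.6,120],[0,0,0]],[[0,-1.6,120],[0,0,0]]]' && for i in 1; do python3 -m pendant '[[[0,0,2],[0,0,0]],[[0,0,4],[0,0,0]],[[0,0,4],[0,0,0]]]'; python3 -c "
from h import *
from station import r
s=r.sense();R=bedR(.0077);print(R.T@(s['tcp_pos']-[.5219,.0233,.106]),R.T@s['wrist_force'])"; done
```

```text
time_s: 6.0
tcp_pos: [0.4759, 0.0214, 0.1927]
ee_rot: [[-0.917, -0.009, 0.399], [-0.008, 1.0, 0.004], [-0.399, 0.0, -0.917]]
wrist_force: [0.0, -0.5, -0.8]
gripper_width: 0.512
gripper_force: 29.9
time_s: 6.3
tcp_pos: [0.4777, 0.0211, 0.1902]
ee_rot: [[-0.919, -0.009, 0.395], [-0.008, 1.0, 0.003], [-0.395, -0.0, -0.919]]
wrist_force: [0.5, 0.8, -0.7]
gripper_width: 0.516
gripper_force: 29.9
[-0.00446605 -0.00187764  0.09503088] [ 0.21028125  0.82354245 -0.83283946]
```

```bash
python3 -c "
from station import r
s=r.sense();print(s['joints'],s['effort'])"
```

```text
[  18.51110986    6.48910434  -55.35483775   50.01973773   -9.19797863
 -156.28826099] [ 7.04752820e-03 -1.99165481e+01  1.37147275e+01  1.52811561e+00
  3.28004183e-01  2.74231704e-02]
```

The j5 joint stopped at its limit (−9.14°), so the full 25° lean isn't reachable at this height. I'll see how much lean is reachable here; I can re-grip the block with the tool pitched about the finger line.

```bash
cat > st.py <<'E'
from h import *
from station import r
s=r.sense();R=bedR(.0077);print(np.round(s["joints"],1),"bed",np.round((R.T@(s['tcp_pos']-[.5226,.0196,.106]))*1000,1),"F",np.round(R.T@s['wrist_force'],1),"pitch",np.round(np.degrees(np.arctan2(s["ee_rot"][0,2],-s["ee_rot"][2,2])),1),s["gripper_width"].round(3))
E
python3 -m pendant '[[[0,0,-6],[0,0.04,0]],[[6,0,-6],[0,0.1,0]],[[12,0,-6],[0,0.18,0]],[[15,0,-6],[0,0.18,0]],[[15,0,-6],[0,0.18,0]]]'; python3 st.py
```

```text
time_s: 6.8
tcp_pos: [0.4619, 0.0208, 0.1897]
ee_rot: [[-0.974, -0.009, 0.225], [-0.009, 1.0, 0.0], [-0.225, -0.002, -0.974]]
wrist_force: [0.7, -0.8, -1.0]
gripper_width: 0.512
gripper_force: 30.0Traceback (most recent call last):
  File "st.py", line 3, in <module>
    s=r.sense();R=bedR(.0077);print(np.round(s["joints"],1),"bed",np.round((R.T@(s['tcp_pos']-[.5226,.0196,.106]))*1000,1),"F",np.round(R.T@s['wrist_force'],1),"pitch",np.round(np.degrees(np.arctan2(s["ee_rot"][0,2],-s["ee_rot"][2,2])),1),s["gripper_width"].round(3))
                                                                                                                                                                                                                                               ^^^^^^^^^^^^^^^^^^^^^^^^
AttributeError: 'float' object has no attribute 'round'
```

```bash
sed -i 's/s\["gripper_width"\].round(3)/round(s["gripper_width"],3)/' st.py; python3 st.py
```

```text
[  25.4    8.1  -41.3   11.4  -29.3 -124.3] bed [-19.7   1.7 101.5] F [ 0.2 -0.8 -1.2] pitch 13.0 0.512
```

Lean 13° gives j5 = −29°, which is comfortable. I'll take the block back to its spot and re-grip it with the tool pitched 10°.

```bash
python3 - <<'E'
from h import *
from station import r
s=r.sense();a=np.radians(68.6);T=tool([0,0,-1],[np.cos(a),np.sin(a),0])
print(go([.40,.02,.335],T,s));print(go([.468,-.33,.335],T,s));print(go([.468,-.33,.12],T,s))
E
```

```text
([27.6, -0.5, -155.5], [0.0417, 0.2247, 0.3808])
([-35.6, -351.1, -140.3], [0.0417, 0.2247, 0.3808])
([12.9, -350.7, 69.2], [0.0417, 0.2247, 0.3808])
```

```bash
python3 -m pendant '[[[10,0,-40],[0,0,0]],[[20,0,-90],[0,0,0]],[[28,0,-135],[0,0.05,0.05]],[[28,-10,-155],[0.01,0.08,0.12]],[[20,-50,-155],[0.02,0.13,0.2]],[[12,-95,-152],[0.03,0.17,0.28]],[[4,-140,-150],[0.04,0.21,0.34]],[[-4,-185,-148],[0.0417,0.2247,0.3808]],[[-12,-230,-146],[0.0417,0.2247,0.3808]],[[-20,-275,-144],[0.0417,0.2247,0.3808]]]' && python3 -m pendant '[[[-3,-45,0],[0,0,0]],[[-3,-76,2],[0,0,0]],[[-3,-76,2],[0,0,0]],[[-3,-76,2],[0,0,0]]]'; python3 - <<'E'
from h import *
from station import r
s=r.sense();a=np.radians(68.6);T=tool([0,0,-1],[np.cos(a),np.sin(a),0])
print(go([.468,-.33,.085],T,s));print(go([.468,-.33,.0748],T,s))
E
```

```text
time_s: 7.8
tcp_pos: [0.4497, -0.2578, 0.3337]
ee_rot: [[-0.93, 0.368, -0.004], [0.368, 0.93, -0.004], [0.002, -0.005, -1.0]]
wrist_force: [1.0, 0.1, -0.7]
gripper_width: 0.517
gripper_force: 30.0
time_s: 8.2
tcp_pos: [0.4243, -0.3275, 0.3315]
ee_rot: [[-0.929, 0.369, -0.005], [0.369, 0.929, -0.001], [0.004, -0.003, -1.0]]
wrist_force: [0.1, 0.5, -0.7]
gripper_width: 0.508
gripper_force: 30.0
([-42.5, 14.5, 246.3], [-0.0029, -0.004, -0.0043])
([-42.5, 14.5, 256.5], [-0.0029, -0.004, -0.0043])
```

```bash
python3 -m pendant '[[[-15,5,45],[0,-0.004,-0.004]],[[-30,10,95],[0,-0.004,-0.004]],[[-42.5,14.5,145],[0,-0.004,-0.004]],[[-42.5,14.5,190],[0,-0.004,-0.004]],[[-42.5,14.5,225],[0,-0.004,-0.004]],[[-42.5,14.5,245],[0,-0.004,-0.004]],[[-42.5,14.5,250],[-0.003,-0.004,-0.004]],[[-42.5,14.5,254],[-0.003,-0.004,-0.004]],[[-42.5,14.5,257],[-0.003,-0.004,-0.004]],[[-42.5,14.5,257],[-0.003,-0.004,-0.004]]]' && python3 -m pendant '[[[0,0,0],[0,0,0]],[[0,0,0],[0,0,0]],[[0,0,0],[0,0,0]],[[0,0,0],[0,0,0]],[[0,0,0],[0,0,0]]]' 1; python3 - <<'E'
from h import *
from station import r
s=r.sense();y=s["ee_rot"][:,1];y=np.array([y[0],y[1],0]);u=np.array([-y[1],y[0],0]);u/=np.linalg.norm(u);b=np.radians(10)
z=np.array([0,0,-1])*np.cos(b)+u*np.sin(b);T=tool(z,y)
for h in(.12,.0235):
  G=np.array([*s["tcp_pos"][:2],0])+.0128*u+[0,0,h];print(go(G-.051*z,T,s))
E
```

```text
time_s: 9.2
tcp_pos: [0.4711, -0.3279, 0.0766]
ee_rot: [[-0.932, 0.361, 0.005], [0.361, 0.932, 0.001], [-0.004, 0.003, -1.0]]
wrist_force: [0.1, -0.5, -1.8]
gripper_width: 0.516
gripper_force: 30.0
time_s: 9.7
tcp_pos: [0.4706, -0.3279, 0.0757]
ee_rot: [[-0.932, 0.362, 0.003], [0.362, 0.932, 0.002], [-0.002, 0.003, -1.0]]
wrist_force: [0.3, 0.3, -0.1]
gripper_width: 0.882
gripper_force: 0.0
([3.7, 0.3, -94.6], [0.0034, 0.1768, 0.0003])
([3.9, -0.0, 1.9], [0.0034, 0.1768, 0.0003])
```

```bash
python3 -m pendant '[[[0,0,-8],[0,0.03,0]],[[2,0,-10],[0.003,0.1,0]],[[4,0,-10],[0.003,0.1768,0]],[[4,0,-6],[0.003,0.1768,0]],[[4,0,0],[0.003,0.1768,0]],[[4,0,2],[0.003,0.1768,0]],[[4,0,2],[0.003,0.1768,0]],[[4,0,2],[0.003,0.1768,0]]]' 1 && python3 -m pendant '[[[0,0,0],[0,0,0]],[[0,0,0],[0,0,0]],[[0,0,0],[0,0,0]],[[0,0,0],[0,0,0]],[[0,0,0],[0,0,0]],[[0,0,0],[0,0,0]],[[0,0,0],[0,0,0]]]' 0.3; python3 - <<'E'
from h import *
from station import r
s=r.sense();T0=s["ee_rot"];print(np.degrees(np.arccos(-T0[2,2])),"underside below TCP z",s["tcp_pos"][2])
r0=Ro.from_matrix
R=bedR(.0077);o=np.array([.5226,.0196,.106])
# block frame now: flat on bench, yaw from tool y
y=T0[:,1].copy();y[2]=0;y/=np.linalg.norm(y);B0=np.column_stack([np.cross(y,[0,0,1]),y,[0,0,1]]) # x: away from low end
Trel=B0.T@T0
T=R@Trel
# TCP in block axes rel. block centre (underside): block centre estimate = earlier TCP + 17.2mm
C=np.array([.4706,-.3279,0])+.0172*B0[:,0]
t=B0.T@(s["tcp_pos"]-C);print("tcp in block",t*1000)
np.savez("grip.npz",Trel=Trel,t=t)
print("lift",T0.T@np.array([0,0,.22])*1000)
for h in(.150,.03,.006,.0):
  print(h,go(o+R@(t+[0,0,h]),T,s))
E
```

```text
time_s: 10.5
tcp_pos: [0.4665, -0.3263, 0.0735]
ee_rot: [[-0.918, 0.361, -0.162], [0.356, 0.932, 0.063], [0.174, 0.0, -0.985]]
wrist_force: [0.4, 0.1, 0.4]
gripper_width: 1.009
gripper_force: 0.0
time_s: 11.2
tcp_pos: [0.4668, -0.3263, 0.0735]
ee_rot: [[-0.918, 0.361, -0.162], [0.356, 0.932, 0.063], [0.174, 0.0, -0.985]]
wrist_force: [0.4, 0.9, -0.1]
gripper_width: 0.509
gripper_force: 30.0
10.02354559432808 underside below TCP z 0.0734778336429357
tcp in block [-21.33404908   0.07366302  73.47783364]
lift [ 3.82915011e+01  9.97183554e-02 -2.16641988e+02]
0.15 ([215.4, 301.0, -191.3], [-0.0164, -0.4309, -0.3803])
0.03 ([150.0, 319.6, -92.4], [-0.0164, -0.4309, -0.3803])
0.006 ([136.9, 323.3, -72.7], [-0.0164, -0.4309, -0.3803])
0.0 ([133.7, 324.3, -67.7], [-0.0164, -0.4309, -0.3803])
```

```bash
python3 -m pendant '[[[8,0,-45],[0,0,0]],[[17,0,-92],[0,-0.06,-0.05]],[[40,5,-135],[0,-0.14,-0.12]],[[70,15,-170],[-0.01,-0.22,-0.19]],[[105,40,-195],[-0.01,-0.3,-0.26]],[[140,75,-205],[-0.015,-0.37,-0.33]],[[170,110,-205],[-0.0164,-0.4309,-0.3803]],[[195,150,-205],[-0.0164,-0.4309,-0.3803]],[[210,190,-205],[-0.0164,-0.4309,-0.3803]],[[215,235,-205],[-0.0164,-0.4309,-0.3803]]]' && python3 -m pendant '[[[0,45,0],[0,0,0]],[[0,66,0],[0,0,0]],[[0,66,0],[0,0,0]],[[0,66,0],[0,0,0]],[[0,66,0],[0,0,0]]]'; python3 st.py; cat > tgt.py <<'E'
from h import *
from station import r
s=r.sense();g=np.load("grip.npz");R=bedR(.0077);o=np.array([.5226,.0196,.106])
for h in(.06,.03,.006,.0): print(h,go(o+R@(g["t"]+[0,0,h]),R@g["Trel"],s))
E
python3 tgt.py; python3 -c "
from station import r
import cv2
f=r.capture('wrist')['frame'][:,:,::-1]
cv2.imwrite('pics/w3.png',cv2.resize(f[60:220,200:440],None,fx=3,fy=3,interpolation=cv2.INTER_CUBIC))"
```

```text
time_s: 12.2
tcp_pos: [0.3854, -0.0428, 0.3134]
ee_rot: [[-0.966, -0.007, 0.26], [-0.007, 1.0, 0.003], [-0.26, 0.001, -0.966]]
wrist_force: [1.1, -0.2, -0.6]
gripper_width: 0.516
gripper_force: 30.0
time_s: 12.7
tcp_pos: [0.3867, 0.0215, 0.3126]
ee_rot: [[-0.966, -0.007, 0.258], [-0.006, 1.0, 0.002], [-0.258, 0.0, -0.966]]
wrist_force: [-0.6, -0.2, -1.0]
gripper_width: 0.516
gripper_force: 30.0
[  32.5  -10.1  -38.5   10.4  -49.3 -128.1] bed [-35.8   3.  244.7] F [-0.9 -0.2 -0.7] pitch 14.9 0.516
0.06 ([-33.7, -2.9, 107.0], [-0.0005, -0.0008, -0.0011])
0.03 ([-39.0, -2.9, 136.5], [-0.0005, -0.0008, -0.0011])
0.006 ([-43.2, -2.9, 160.1], [-0.0005, -0.0008, -0.0011])
0.0 ([-44.2, -2.9, 166.1], [-0.0005, -0.0008, -0.0011])
```

View pics/w3.png

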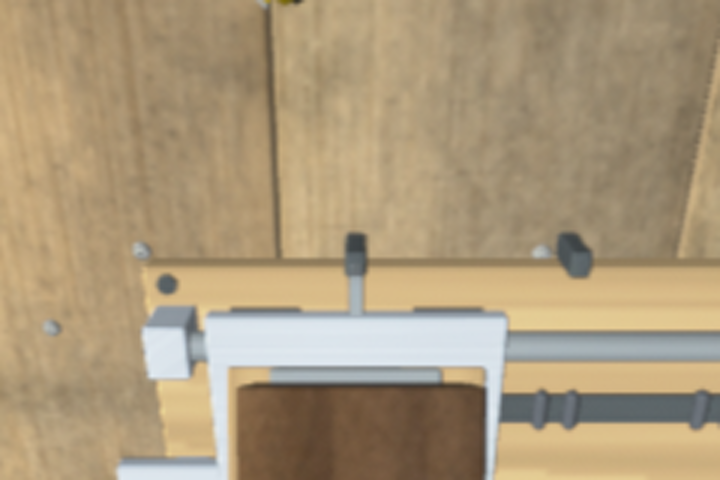

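The fence centre is at crop x≈356 and the block centre at ≈361, about 2 mm off, and they are parallel. Descend with a −2.2 mm y shift.

```bash
python3 -m pendant '[[[-8,-2.2,35],[0,0,0]],[[-20,-2.2,70],[0,0,0]],[[-34,-2.2,105],[0,0,0]],[[-38,-2.2,130],[0,0,0]],[[-41,-2.2,148],[0,0,0]],[[-43,-2.2,159],[0,0,0]],[[-43,-2.2,160],[0,0,0]],[[-43,-2.2,160],[0,0,0]],[[-43,-2.2,160],[0,0,0]]]'; python3 st.py; python3 tgt.py|tail -1
```

```text
time_s: 13.65
tcp_pos: [0.4698, 0.0202, 0.1698]
ee_rot: [[-0.966, -0.006, 0.259], [-0.006, 1.0, 0.002], [-0.259, 0.0, -0.966]]
wrist_force: [1.1, -0.3, -1.6]
gripper_width: 0.517
gripper_force: 30.1
[  24.8   10.1  -44.6   16.2  -22.4 -128.7] bed [-20.9   1.   80.1] F [ 0.3 -0.4 -1.9] pitch 15.0 0.517
0.0 ([-0.7, -0.9, 6.6], [-0.0004, 0.0001, -0.0014])
```

```bash
python3 -m pendant '[[[-0.2,0,1.5],[0,0,0]],[[-0.5,0,3],[0,0,0]],[[-0.7,0,4.5],[0,0,0]],[[-0.7,0,4.5],[0,0,0]]]'; python3 st.py;  python3 -m pendant '[[[-0.2,0,1],[0,0,0]],[[-0.3,0,2],[0,0,0]],[[-0.3,0,2],[0,0,0]]]'; python3 st.py
```

```text
time_s: 14.05
tcp_pos: [0.4724, 0.0212, 0.1657]
ee_rot: [[-0.966, -0.009, 0.26], [-0.008, 1.0, 0.003], [-0.26, 0.001, -0.966]]
wrist_force: [2.2, -0.1, 2.4]
gripper_width: 0.511
gripper_force: 31.4
[  24.7   10.7  -44.8   16.7  -21.5 -129.1] bed [-20.2   2.   75.4] F [ 3.  -0.1  1.3] pitch 15.1 0.511
time_s: 14.35
tcp_pos: [0.4733, 0.0212, 0.1638]
ee_rot: [[-0.966, -0.008, 0.26], [-0.008, 1.0, 0.003], [-0.26, 0.001, -0.966]]
wrist_force: [1.5, 0.2, 2.2]
gripper_width: 0.516
gripper_force: 31.9
[  24.6   11.   -44.9   16.9  -21.2 -129.3] bed [-20.3   2.   73.2] F [2.3 0.2 1.3] pitch 15.1 0.516
```

```bash
python3 -m pendant '[[[-0.2,0,1],[0,0,0]],[[-0.4,0,2],[0,0,0]],[[-0.4,0,2],[0,0,0]]]'; python3 st.py; python3 -c "
from station import r
import cv2,numpy as np
a=r.capture('side')['frame'][:,:,::-1];b=r.capture('scene')['frame'][:,:,::-1]
R=lambda im,x,y,w,h,k:cv2.resize(im[y:y+h,x:x+w],None,fx=k,fy=k,interpolation=cv2.INTER_CUBIC)
cv2.imwrite('pics/p4.png',np.hstack([R(a,200,190,130,140,3),R(b,340,175,130,140,3)]))"
```

```text
time_s: 14.65
tcp_pos: [0.4736, 0.0208, 0.163]
ee_rot: [[-0.966, -0.008, 0.26], [-0.008, 1.0, 0.002], [-0.26, 0.0, -0.966]]
wrist_force: [-4.0, -0.0, 14.9]
gripper_width: 0.515
gripper_force: 31.9
[  24.5   11.1  -44.9   17.2  -21.  -129.4] bed [-20.3   1.6  72.4] F [ 2.6  0.  15.2] pitch 15.1 0.515
```

View pics/p4.png

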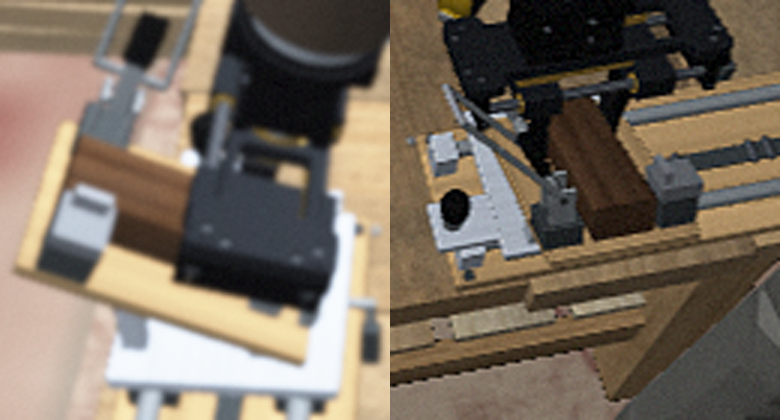

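The block sits between its guides with 15 N on the bed, flat against it in both views. Release and back out along the bed normal.

```bash
python3 -m pendant '[[[0,0,-0.5],[0,0,0]],[[0,0,-1],[0,0,0]],[[0,0,-1],[0,0,0]],[[0,0,-1],[0,0,0]]]' 0.8 && python3 -m pendant '[[[4,0,-15],[0,0,0]],[[12,0,-50],[0,0,0]],[[20,0,-95],[0,0,0]],[[30,0,-140],[0,0,0]],[[35,0,-185],[0,0,0]],[[35,0,-190],[0,0,0]],[[35,0,-190],[0,0,0]]]'; python3 st.py; cat > bail.py <<'E'
from h import *
from station import r
import sys
s=r.sense();g=np.load("grip.npz");R=bedR(.0077);o=np.array([.5226,.0206,.106])
zt=np.array([-np.sin(np.radians(10)),0,-np.cos(np.radians(10))])
for a in sys.argv[1:]:
    p=np.array([float(v) for v in a.split(",")]);print(a,*go(o+R@((p-70*zt)/1000),R@g["Trel"],s))
E
python3 bail.py 58,-142,175 58,-142,113
```

```text
time_s: 15.15
tcp_pos: [0.4727, 0.0207, 0.162]
ee_rot: [[-0.966, -0.008, 0.257], [-0.008, 1.0, 0.002], [-0.257, -0.0, -0.966]]
wrist_force: [3.2, 0.3, 1.1]
gripper_width: 0.762
gripper_force: 1.9
time_s: 15.85
tcp_pos: [0.389, 0.0197, 0.337]
ee_rot: [[-0.966, -0.008, 0.257], [-0.007, 1.0, 0.003], [-0.257, 0.001, -0.966]]
wrist_force: [0.8, 0.3, -0.7]
gripper_width: 0.796
gripper_force: 0.0
[  32.   -10.9  -35.3    9.6  -53.2 -126.5] bed [-23.5   1.1 265.8] F [ 0.4  0.3 -1. ] pitch 14.9 0.796
58,-142,175 [-96.1, -142.1, 5.0] [0.0005, -0.001, -0.0004]
58,-142,113 [-106.9, -142.2, 66.0] [0.0005, -0.001, -0.0004]
```

```bash
python3 -m pendant '[[[0,-45,0],[0,0,0]],[[0,-90,0],[0,0,0]],[[-10,-130,0],[0,0,0]],[[-45,-142,5],[0,0,0]],[[-85,-142,5],[0,0,0]],[[-96,-142,5],[0,0,0]],[[-96,-142,5],[0,0,0]],[[-102,-142,35],[0,0,0]],[[-107,-142,64],[0,0,0]],[[-107,-142,66],[0,0,0]]]' 0 && python3 -m pendant '[[[0,0,0],[0,0,0]],[[0,0,0],[0,0,0]],[[0,0,0],[0,0,0]]]'; python3 st.py; python3 bail.py 58,-121.5,121 58,-107,129 58,-91.5,135 58,-75,138 58,-58.5,138 58,-42.5,135 58,-27,129 58,-19.5,125 58,-12.5,121
```

```text
time_s: 16.85
tcp_pos: [0.5089, -0.1205, 0.2954]
ee_rot: [[-0.969, -0.007, 0.247], [-0.007, 1.0, 0.003], [-0.247, 0.001, -0.969]]
wrist_force: [-1.0, 0.2, -0.2]
gripper_width: 0.027
gripper_force: 0.0
time_s: 17.15
tcp_pos: [0.5116, -0.1208, 0.3025]
ee_rot: [[-0.965, -0.008, 0.261], [-0.008, 1.0, 0.003], [-0.261, 0.0, -0.965]]
wrist_force: [0.4, -0.7, -0.4]
gripper_width: 0.003
gripper_force: 0.0
[  4.9   6.3 -21.3   1.6 -47.4 -95.4] bed [  72.1 -140.3  183.1] F [ 0.2 -0.7 -0.5] pitch 15.1 0.003
58,-121.5,121 [3.1, 19.8, -6.3] [0.0001, 0.0025, 0.0003]
58,-107,129 [4.4, 34.4, -14.2] [0.0001, 0.0025, 0.0003]
58,-91.5,135 [5.5, 49.9, -20.1] [0.0001, 0.0025, 0.0003]
58,-75,138 [6.0, 66.4, -23.1] [0.0001, 0.0025, 0.0003]
58,-58.5,138 [6.0, 82.9, -23.1] [0.0001, 0.0025, 0.0003]
58,-42.5,135 [5.5, 98.9, -20.1] [0.0001, 0.0025, 0.0003]
58,-27,129 [4.4, 114.4, -14.2] [0.0001, 0.0025, 0.0003]
58,-19.5,125 [3.7, 121.8, -10.2] [0.0001, 0.0025, 0.0003]
58,-12.5,121 [3.0, 128.8, -6.3] [0.0001, 0.0025, 0.0003]
```

```bash
python3 -m pendant '[[[2,10,-3],[0,0,0]],[[3,20,-6],[0,0,0]],[[4,27,-10],[0,0,0]],[[4,34,-14],[0,0,0]],[[5,42,-17],[0,0,0]],[[5.5,50,-20],[0,0,0]],[[6,58,-22],[0,0,0]],[[6,66,-23],[0,0,0]]]'; python3 st.py; python3 -m pendant '[[[0,8,0],[0,0,0]],[[0,16,0],[0,0,0]],[[0,24,2],[0,0,0]],[[-0.5,32,3],[0,0,0]],[[-1,40,6],[0,0,0]],[[-1.5,48,9],[0,0,0]],[[-2,56,13],[0,0,0]],[[-3,62,17],[0,0,0]],[[-3,62,17],[0,0,0]],[[-3,62,17],[0,0,0]]]'; python3 st.py
```

```text
time_s: 17.95
tcp_pos: [0.4995, -0.0543, 0.3218]
ee_rot: [[-0.966, -0.008, 0.259], [-0.008, 1.0, 0.003], [-0.259, 0.0, -0.966]]
wrist_force: [-0.9, -1.1, -0.1]
gripper_width: 0.006
gripper_force: 0.1
[  14.     2.8  -23.3    4.5  -49.4 -106.1] bed [ 69.7 -73.7 205.6] F [-0.9 -1.1  0.3] pitch 15.0 0.006
time_s: 18.95
tcp_pos: [0.5064, 0.0072, 0.3057]
ee_rot: [[-0.966, -0.008, 0.258], [-0.008, 1.0, 0.002], [-0.258, 0.0, -0.966]]
wrist_force: [-0.1, -0.1, 0.7]
gripper_width: 0.006
gripper_force: 0.0
[  21.7    4.   -25.5    7.4  -46.8 -115.6] bed [ 69.6 -12.3 187.9] F [ 0.2 -0.1  0.7] pitch 14.9 0.006
```

The bail should have fallen past the tooth; I'll confirm from the lever's resistance. Now press the lever.

```bash
python3 bail.py 58,-30,100 58,-38,84 58,-50,82 58,-58,78 58,-66,73 58,-75,68 58,-84,64 58,-92,60 58,-92,52 58,-92,46 58,-92,42 58,-92,39 58,-92,36
```

```text
58,-30,100 [-3.8, -16.7, 18.6] [-0.0002, -0.0005, 0.0004]
58,-38,84 [-6.6, -24.7, 34.3] [-0.0002, -0.0005, 0.0004]
58,-50,82 [-7.0, -36.7, 36.3] [-0.0002, -0.0005, 0.0004]
58,-58,78 [-7.7, -44.7, 40.2] [-0.0002, -0.0005, 0.0004]
58,-66,73 [-8.5, -52.7, 45.2] [-0.0002, -0.0005, 0.0004]
58,-75,68 [-9.4, -61.7, 50.1] [-0.0002, -0.0005, 0.0004]
58,-84,64 [-10.1, -70.7, 54.0] [-0.0002, -0.0005, 0.0004]
58,-92,60 [-10.8, -78.7, 58.0] [-0.0002, -0.0005, 0.0004]
58,-92,52 [-12.2, -78.7, 65.8] [-0.0002, -0.0005, 0.0004]
58,-92,46 [-13.2, -78.7, 71.7] [-0.0002, -0.0005, 0.0004]
58,-92,42 [-13.9, -78.7, 75.7] [-0.0002, -0.0005, 0.0004]
58,-92,39 [-14.5, -78.7, 78.6] [-0.0002, -0.0005, 0.0004]
58,-92,36 [-15.0, -78.7, 81.6] [-0.0002, -0.0005, 0.0004]
```

```bash
python3 -m pendant '[[[-4,-17,18],[0,0,0]],[[-6.6,-25,34],[0,0,0]],[[-7,-31,36],[0,0,0]],[[-7,-37,36.5],[0,0,0]]]'; python3 st.py; python3 -m pendant '[[[-0.5,-4,2],[0,0,0]],[[-1,-8,4],[0,0,0]],[[-1,-12,6],[0,0,0]],[[-1.5,-16,9],[0,0,0]],[[-2,-20,11],[0,0,0]],[[-2.4,-25,14],[0,0,0]],[[-3,-30,16],[0,0,0]],[[-3.1,-34,18],[0,0,0]],[[-3.5,-38,20],[0,0,0]],[[-3.8,-42,22],[0,0,0]]]'; python3 st.py;  python3 -m pendant '[[[-0.5,0,3],[0,0,0]],[[-1,0,6],[0,0,0]],[[-1.5,0,9],[0,0,0]],[[-2,0,12],[0,0,0]]]'; python3 st.py
```

```text
time_s: 19.35
tcp_pos: [0.5229, -0.0303, 0.2724]
ee_rot: [[-0.966, -0.007, 0.258], [-0.007, 1.0, 0.002], [-0.258, 0.0, -0.966]]
wrist_force: [-0.3, 4.1, 0.3]
gripper_width: -0.001
gripper_force: 1.5
[  16.3    7.5  -26.1    6.   -42.2 -109.8] bed [ 70.3 -49.9 150.9] F [-0.1  4.1  0.4] pitch 15.0 -0.001
time_s: 20.35
tcp_pos: [0.5325, -0.0723, 0.2521]
ee_rot: [[-0.966, -0.008, 0.258], [-0.007, 1.0, 0.002], [-0.258, 0.0, -0.966]]
wrist_force: [-1.3, 1.8, 1.7]
gripper_width: 0.009
gripper_force: 1.2
[  10.7   10.2  -25.4    4.1  -39.8 -103.1] bed [ 70.1 -92.  128.5] F [-0.4  1.8  2.1] pitch 15.0 0.009
time_s: 20.75
tcp_pos: [0.5374, -0.072, 0.2407]
ee_rot: [[-0.966, -0.008, 0.258], [-0.007, 1.0, 0.002], [-0.258, 0.0, -0.966]]
wrist_force: [-0.9, -2.1, 3.1]
gripper_width: 0.005
gripper_force: 1.3
[  10.7   11.3  -25.7    4.2  -38.3 -103.2] bed [ 69.7 -91.7 116.2] F [ 0.5 -2.1  3.2] pitch 14.9 0.005
```

```bash
python3 -m pendant '[[[-0.3,0,2],[0,0,0]],[[-0.7,0,4],[0,0,0]],[[-1,0,6],[0,0,0]],[[-1.2,0,7],[0,0,0]],[[-1.2,0,7],[0,0,0]]]'; python3 st.py;  python3 -m pendant '[[[-0.2,0,1],[0,0,0]],[[-0.3,0,2],[0,0,0]],[[-0.5,0,3],[0,0,0]],[[-0.5,0,3],[0,0,0]]]'; python3 st.py
```

```text
time_s: 21.25
tcp_pos: [0.5404, -0.0716, 0.2343]
ee_rot: [[-0.966, -0.008, 0.258], [-0.007, 1.0, 0.003], [-0.258, 0.001, -0.966]]
wrist_force: [-0.2, -0.2, 1.1]
gripper_width: 0.002
gripper_force: 0.7
[  10.6   12.   -25.9    4.3  -37.4 -103.2] bed [ 69.7 -91.3 109. ] F [ 0.3 -0.2  1.1] pitch 14.9 0.002
time_s: 21.65
tcp_pos: [0.5415, -0.0716, 0.232]
ee_rot: [[-0.966, -0.008, 0.258], [-0.008, 1.0, 0.002], [-0.258, 0.0, -0.966]]
wrist_force: [-4.1, -0.6, 4.1]
gripper_width: 0.003
gripper_force: 2.5
[  10.6   12.3  -25.9    4.3  -37.1 -103.2] bed [ 69.8 -91.4 106.5] F [-2.  -0.6  5.4] pitch 14.9 0.003
```

```bash
python3 -m pendant '[[[-0.2,0,1],[0,0,0]],[[-0.3,0,2],[0,0,0]],[[-0.3,0,2],[0,0,0]]]'; python3 st.py;  python3 -m pendant '[[[0,0,-10],[0,0,0]],[[0,-20,-30],[0,0,0]],[[10,-40,-60],[0,0,0]],[[30,-60,-90],[0,0,0]],[[60,-60,-110],[0,0,0]],[[90,-60,-120],[0,0,0]],[[110,-60,-120],[0,0,0]],[[110,-60,-120],[0,0,0]]]'; python3 st.py;  python3 -c "
from station import r
import cv2,numpy as np
a=r.capture('side')['frame'][:,:,::-1];b=r.capture('scene')['frame'][:,:,::-1]
R=lambda im,x,y,w,h,k:cv2.resize(im[y:y+h,x:x+w],None,fx=k,fy=k,interpolation=cv2.INTER_CUBIC)
cv2.imwrite('pics/p5.png',np.hstack([R(a,195,200,130,180,3),R(b,340,165,130,180,3)]))"
```

```text
time_s: 21.95
tcp_pos: [0.5419, -0.0717, 0.2314]
ee_rot: [[-0.966, -0.008, 0.258], [-0.008, 1.0, 0.002], [-0.258, 0.0, -0.966]]
wrist_force: [-9.3, 0.9, 12.2]
gripper_width: 0.006
gripper_force: 7.1
[  10.6   12.4  -26.     4.3  -37.  -103.2] bed [ 69.9 -91.4 105.8] F [-3.3  0.9 15. ] pitch 15.0 0.006
time_s: 22.75
tcp_pos: [0.4037, -0.1327, 0.3175]
ee_rot: [[-0.966, -0.008, 0.259], [-0.007, 1.0, 0.003], [-0.259, 0.001, -0.966]]
wrist_force: [1.1, -0.7, -0.1]
gripper_width: 0.005
gripper_force: 0.0
[  4.5  -5.3 -30.6   1.3 -49.7 -94.7] bed [ -19.4 -151.4  242.5] F [ 0.9 -0.7 -0.6] pitch 15.0 0.005
```

View pics/p5.png

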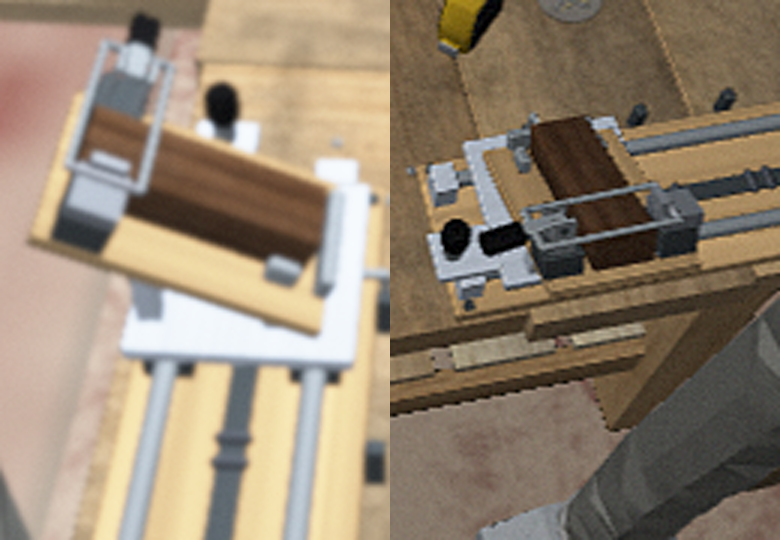

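The last picture shows the block in the bed, the bail over it and behind the keeper tooth (crossbar at about (120,180) in the left half), and the lever folded out flat to −y. The knob is still at (362,244) in the scene image. Next, get behind the knob with a rolled tool so that the gripper body clears the lever.

```bash
cat > kn.py <<'E'
from h import *
from station import r
import sys
s=r.sense();t=np.radians(35);T=tool([0,np.sin(t),-np.cos(t)],[-1,0,0])
print(np.round(s["joints"],1))
for a in sys.argv[1:]:
    tip=np.array([float(v) for v in a.split(",")])/1000;print(a,*go(tip-.07*T[:,2],T,s))
E
python3 kn.py 525,-130,210 525,-111,180 525,-111,85
```

```text
[  4.5  -5.1 -30.3   1.3 -49.7 -94.7]
525,-130,210 [-101.0, -38.5, 79.9] [-0.6641, -0.2729, -1.4214]
525,-111,180 [-93.3, -19.5, 108.9] [-0.6641, -0.2729, -1.4214]
525,-111,85 [-68.6, -19.5, 200.6] [-0.6641, -0.2729, -1.4214]
```

```bash
python3 -m pendant '[[[0,-10,0],[-0.06,-0.025,-0.13]],[[0,-20,0],[-0.12,-0.05,-0.26]],[[0,-30,0],[-0.18,-0.075,-0.39]],[[0,-38,0],[-0.24,-0.1,-0.52]],[[-10,-38,10],[-0.3,-0.125,-0.65]],[[-30,-38,20],[-0.36,-0.15,-0.78]],[[-50,-38,35],[-0.43,-0.175,-0.91]],[[-70,-38,50],[-0.49,-0.2,-1.04]],[[-85,-38,65],[-0.55,-0.225,-1.17]],[[-101,-38,80],[-0.61,-0.25,-1.3]]]'; python3 kn.py 525,-130,210 525,-111,180 525,-111,85
```

```text
time_s: 23.85
tcp_pos: [0.5266, -0.1707, 0.2649]
ee_rot: [[-0.186, -0.979, 0.079], [-0.819, 0.199, 0.538], [-0.542, 0.035, -0.839]]
wrist_force: [-0.2, 0.4, -0.0]
gripper_width: -0.0
gripper_force: 0.0
[-17.3  21.3   1.8 -33.2 -78.4  14.4]
525,-130,210 [-1.5, 1.8, -1.9] [-0.0829, -0.0336, -0.1856]
525,-111,180 [-0.8, 4.5, 33.5] [-0.0829, -0.0336, -0.1856]
525,-111,85 [50.8, 1.2, 113.3] [-0.0829, -0.0336, -0.1856]
```

```bash
python3 -m pendant '[[[-1,2,0],[-0.05,-0.02,-0.1]],[[-1,3,15],[-0.083,-0.034,-0.186]],[[-1,4,33],[-0.083,-0.034,-0.186]],[[15,3,60],[-0.083,-0.034,-0.186]],[[33,2,86],[-0.083,-0.034,-0.186]],[[48,1,109],[-0.083,-0.034,-0.186]],[[51,1,113],[-0.083,-0.034,-0.186]],[[51,1,113],[-0.083,-0.034,-0.186]],[[51,1,113],[-0.083,-0.034,-0.186]]]'; python3 kn.py 525,-111,85 525,-101,85 525,-11,85
```

```text
time_s: 24.75
tcp_pos: [0.524, -0.1513, 0.1447]
ee_rot: [[-0.003, -1.0, 0.003], [-0.82, 0.004, 0.572], [-0.572, -0.001, -0.82]]
wrist_force: [0.3, -0.4, 1.1]
gripper_width: 0.005
gripper_force: 0.0
[-16.1  30.   -3.6 -35.6 -71.1  32.2]
525,-111,85 [1.3, -1.0, 2.0] [-0.0034, -0.0017, -0.003]
525,-101,85 [-6.9, -0.9, 7.8] [-0.0034, -0.0017, -0.003]
525,-11,85 [-80.8, -0.5, 59.3] [-0.0034, -0.0017, -0.003]
```

```bash
q(){ python3 - <<'E'
from station import r
s=r.sense();print("y",s["tcp_pos"].round(4)," F",s["wrist_force"].round(1),round(s["time_s"],2))
E
}; python3 -m pendant '[[[-3,-1,3],[0,0,0]],[[-6.5,-1,6],[0,0,0]],[[-8.2,-1,7.5],[0,0,0]],[[-8.2,-1,7.5],[0,0,0]]]' >/dev/null; q; python3 -m pendant '[[[-0.8,0,0.6],[0,0,0]],[[-1.6,0,1.1],[0,0,0]],[[-2.5,0,1.7],[0,0,0]],[[-2.5,0,1.7],[0,0,0]]]'>/dev/null; q;  python3 -m pendant '[[[-0.8,0,0.6],[0,0,0]],[[-1.6,0,1.1],[0,0,0]],[[-2.5,0,1.7],[0,0,0]],[[-2.5,0,1.7],[0,0,0]]]'>/dev/null; q
```

```text
y [ 0.5239 -0.1392  0.143 ]  F [-0.3  0.4  0.1] 25.15
y [ 0.5239 -0.137   0.1425]  F [ 0.2 -0.4 -0. ] 25.55
y [ 0.5239 -0.1357  0.1426]  F [-0.7 -7.4  1.2] 25.95
```

```bash
cat > q.sh <<'X'
python3 - <<'E'
from station import r
s=r.sense();print("y",s["tcp_pos"].round(4)," F",s["wrist_force"].round(1),round(s["time_s"],2))
E
X
python3 -m pendant '[[[-1.6,0,1.1],[0,0,0]],[[-3.3,0,2.3],[0,0,0]],[[-4.9,0,3.4],[0,0,0]],[[-6.6,0,4.6],[0,0,0]],[[-8.2,0,5.7],[0,0,0]]]'>/dev/null; bash q.sh; python3 -m pendant '[[[-3.3,0,2.3],[0,0,0]],[[-6.6,0,4.6],[0,0,0]],[[-9.8,0,6.9],[0,0,0]],[[-13.1,0,9.2],[0,0,0]],[[-16.4,0,11.5],[0,0,0]],[[-19.7,0,13.8],[0,0,0]],[[-23,0,16],[0,0,0]],[[-26.2,0,18.3],[0,0,0]],[[-29.5,0,20.6],[0,0,0]],[[-32.8,0,22.9],[0,0,0]]]'>/dev/null; bash q.sh
```

```text
y [ 0.5241 -0.1327  0.1432]  F [ -6.8 -30.4   5.4] 26.45
y [ 0.5239 -0.0833  0.1425]  F [-1.1 -2.4  1.5] 27.45
```

```bash
python3 -m pendant '[[[-3.3,0,2.3],[0,0,0]],[[-6.6,0,4.6],[0,0,0]],[[-9.8,0,6.9],[0,0,0]],[[-13.1,0,9.2],[0,0,0]],[[-16.4,0,11.5],[0,0,0]],[[-19.7,0,13.8],[0,0,0]],[[-23,0,16],[0,0,0]],[[-26.2,0,18.3],[0,0,0]],[[-29.5,0,20.6],[0,0,0]],[[-31,0,21.7],[0,0,0]]]'>/dev/null; bash q.sh;  python3 -m pendant '[[[-0.8,0,0.6],[0,0,0]],[[-1.6,0,1.1],[0,0,0]],[[-2.5,0,1.7],[0,0,0]]]'>/dev/null; bash q.sh; python3 -m pendant '[[[-0.8,0,0.6],[0,0,0]],[[-1.6,0,1.1],[0,0,0]],[[-1.6,0,1.1],[0,0,0]]]'>/dev/null; bash q.sh
```

```text
y [ 0.5242 -0.0495  0.1427]  F [ -4.8 -17.3   4.1] 28.45
y [ 0.5242 -0.0488  0.1429]  F [ -6.  -23.2   5.3] 28.75
y [ 0.5241 -0.0484  0.143 ]  F [ -5.7 -25.7   5.5] 29.05
```

```bash
python3 -m pendant '[[[-0.8,0,0.6],[0,0,0]],[[-1.6,0,1.1],[0,0,0]],[[-1.6,0,1.1],[0,0,0]]]'>/dev/null; bash q.sh; python3 - <<'E'
from h import *
from station import r
a=r.capture('scene');b=r.capture('side');cv2.imwrite("pics/s6.png",a["frame"][:,:,::-1]);cv2.imwrite("pics/d6.png",b["frame"][:,:,::-1])
p=cv2.imread("pics/p5.png");sd=cv2.resize(p[:,:390],(130,180),interpolation=cv2.INTER_AREA);sc=cv2.resize(p[:,390:],(130,180),interpolation=cv2.INTER_AREA)
R=bedR(.0077);o=np.array([.5226,.0206,.106])
for nm,c,t,off,pts in(("scene",S,sc,(340,165),([58,40,35],[84,30,0])),("side",D,sd,(195,200),([58,40,35],[-76,0,16]))):
  cur=cv2.cvtColor((a if nm=="scene" else b)["frame"],cv2.COLOR_RGB2BGR)
  for q in pts:
    w0=o+R@(np.array(q)/1000);p0=proj(c,w0)[0]
    i=np.round(p0-off).astype(int);h=9;T=t[i[1]-h:i[1]+h+1,i[0]-h:i[0]+h+1]
    m=cv2.matchTemplate(cur,T,cv2.TM_CCOEFF_NORMED);best=[]
    for k in range(0,190):
      g=np.round(proj(c,w0+R[:,1]*k/1000)[0]).astype(int)-h
      win=m[max(g[1]-1,0):g[1]+2,g[0]-1:g[0]+2]
      if win.size: best.append((round(float(win.max()),2),k))
    print(nm,q,sorted(best)[-6:])
E
```

```text
y [ 0.5241 -0.048   0.1431]  F [ -7.3 -30.2   6.6] 29.35
scene [58, 40, 35] [(0.75, 85), (0.75, 86), (0.75, 87), (0.75, 88), (0.75, 89), (0.75, 90)]
scene [84, 30, 0] [(0.92, 55), (0.92, 56), (0.92, 57), (0.92, 58), (0.92, 59), (0.92, 60)]
side [58, 40, 35] [(0.8, 83), (0.81, 84), (0.81, 85), (0.81, 86), (0.81, 87), (0.81, 88)]
side [-76, 0, 16] [(1.0, 87), (1.0, 88), (1.0, 89), (1.0, 90), (1.0, 91), (1.0, 92)]
```

```bash
for i in 1; do python3 -m pendant '[[[-0.6,0,0.4],[0,0,0]],[[-0.8,0,0.6],[0,0,0]],[[-0.8,0,0.6],[0,0,0]]]'>/dev/null; bash q.sh; done; python3 -m pendant '[[[-0.6,0,0.4],[0,0,0]],[[-0.8,0,0.6],[0,0,0]],[[-0.8,0,0.6],[0,0,0]]]'>/dev/null; bash q.sh
```

```text
y [ 0.5242 -0.0478  0.1432]  F [ -7.7 -32.8   7.4] 29.75
y [ 0.5242 -0.0476  0.1432]  F [ -8.9 -36.2   7.8] 30.05
```

The force is at the knob, which matches both the contact point and the geometry. It also matches the resistance felt when leaving the first detent, so this is the entry ridge. Keep pushing gently.

```bash
python3 -m pendant '[[[-0.4,0,0.3],[0,0,0]],[[-0.4,0,0.3],[0,0,0]]]'>/dev/null; bash q.sh; python3 -c "
from station import r
s=r.sense();print(s['joints'].round(1),s['moment'].round(2),s['effort'].round(1))"; python3 - <<'E'
from h import *
p=cv2.imread("pics/d6.png");o=cv2.imread("pics/side0.png")
# overall differences between now and p5-like regions: where is the knob?
g=cv2.cvtColor(cv2.imread("pics/s6.png"),cv2.COLOR_BGR2GRAY)
k=proj(S,[.5254,-.0771+.088,.0878])[0];print("knob pred scene",k);i=k.astype(int)
print(g[i[1]-10:i[1]+11:2,i[0]-14:i[0]+15:2])
E
```

```text
y [ 0.5241 -0.0474  0.1432]  F [ -9.2 -37.4   7.8] 30.25
[ -5.8  26.6  -9.  -38.1 -63.8  25.8] [-8.9   2.3   1.43] [ 19.4 -35.   15.5  -9.5  -1.4  -0. ]
knob pred scene [398.4745383 236.7300272]
[[ 40  34  33  20   0 162 147 144 147 148 147 163 163 163 174]
 [ 39  38  33  33   0 107 145 135 133 132 122 188 170 169 167]
 [ 30  37  30  30   7  28 147 145 140 130 127 143 166 165 164]
 [  6  31  37  38  20   0   4   4   2  79 120 115 165 170 173]
 [ 16  39  34  24  16  10   9  16  16   6 123 171 181 189  72]
 [ 14  24  41  87  37  43   8  17   2   9 127 167 142   0   4]
 [ 18   7  37  76  54   1   9  10   6   0 143 169 185   0  14]
 [ 11   8  10  39  74  24  11   1   0  69 175 165 168 153   8]
 [ 26  22   0  32  76  43  26   0  60 185 170 172 168 161  49]
 [ 35  31  76 164  53  46  52  68 183 166 160 163 162 178 143]
 [ 31  35  22 156  87  57 141 175 170 167 165 166 173 172 170]]
```

```bash
python3 -m pendant '[[[-0.8,0,0.6],[0,0,0]],[[-0.8,0,0.6],[0,0,0]]]'>/dev/null; bash q.sh; python3 -m pendant '[[[-0.8,0,0.6],[0,0,0]],[[-0.8,0,0.6],[0,0,0]]]'>/dev/null; bash q.sh
```

```text
y [ 0.5242 -0.0472  0.1433]  F [ -8.2 -40.1   8.8] 30.45
y [ 0.5239 -0.0396  0.1429]  F [-2.  -0.1 -0.8] 30.65
```

It clicked through: no force remains and the knob has run ahead of the finger. Back off and check the position.

```bash
python3 -m pendant '[[[12,0,-8],[0,0,0]],[[35,0,-25],[0,0,0]],[[60,0,-60],[0,0,0]],[[60,0,-105],[0,0,0]],[[60,0,-150],[0,0,0]],[[60,0,-160],[0,0,0]],[[60,0,-160],[0,0,0]]]'; python3 - <<'E'
from h import *
from station import r
a=r.capture('scene');b=r.capture('side')
p=cv2.imread("pics/p5.png");sd=cv2.resize(p[:,:390],(130,180),interpolation=cv2.INTER_AREA);sc=cv2.resize(p[:,390:],(130,180),interpolation=cv2.INTER_AREA)
R=bedR(.0077);o=np.array([.5226,.0206,.106])
Q=([58,40,35],[58,-85,33],[-76,0,16],[60,0,30],[58,0,48],[-5,-98,-18])
for nm,c,t,off in(("scene",S,sc,(340,165)),("side",D,sd,(195,200))):
  cur=cv2.cvtColor((a if nm=="scene" else b)["frame"],cv2.COLOR_RGB2BGR)
  for q in Q:
    w0=o+R@(np.array(q)/1000);i=np.round(proj(c,w0)[0]-off).astype(int);h=8
    T=t[i[1]-h:i[1]+h+1,i[0]-h:i[0]+h+1]
    if T.shape[:2]!=(17,17): continue
    m=cv2.matchTemplate(cur,T,cv2.TM_CCOEFF_NORMED)
    pr=np.array([proj(c,w0+R[:,1]*k/1000)[0] for k in range(80,121)]);ctr=pr[20].astype(int)
    x0,y0=ctr-h-22;y0=max(y0,0);sub=m[y0:y0+45,x0:x0+45];_,v,_,l=cv2.minMaxLoc(sub)
    pos=np.array(l)+[x0,y0]+h;d=np.linalg.norm(pr-pos,axis=1);print(nm,q,round(v,2),"carrier",80+d.argmin(),"off px",round(d.min(),1))
E
```

```text
time_s: 31.35
tcp_pos: [0.5249, -0.176, 0.2408]
ee_rot: [[-0.003, -1.0, 0.007], [-0.82, 0.006, 0.573], [-0.573, -0.004, -0.82]]
wrist_force: [-0.6, 0.0, -0.1]
gripper_width: 0.007
gripper_force: 0.0
scene [58, 40, 35] 0.59 carrier 103 off px 0.6
scene [58, -85, 33] 0.87 carrier 102 off px 0.7
scene [-76, 0, 16] 0.8 carrier 104 off px 0.5
scene [60, 0, 30] 0.94 carrier 96 off px 0.3
scene [58, 0, 48] 0.94 carrier 96 off px 0.6
scene [-5, -98, -18] 0.92 carrier 99 off px 0.1
side [58, 40, 35] 0.85 carrier 99 off px 1.0
side [58, -85, 33] 0.89 carrier 104 off px 0.6
side [-76, 0, 16] 1.0 carrier 103 off px 0.3
side [60, 0, 30] 0.89 carrier 105 off px 1.3
side [58, 0, 48] 0.93 carrier 96 off px 0.4
side [-5, -98, -18] 0.96 carrier 99 off px 0.3
```

The carrier measures about 100 mm (knob 99 mm in both views). The lever and bail patches still match their shut appearance, and the robot is clear.

```bash
python3 -m pendant '[[[0,0,0],[0,0,0]],[[0,0,0],[0,0,0]],[[0,0,0],[0,0,0]]]' >/dev/null; python3 -c "
from station import r
print(r.finish_job())"
```

```text
the job is handed in; nothing more can be done
None
```

The job is handed in: the walnut block is in the bed, the bail is hooked behind the tooth, the lever is shut, and by image matching the carrier is at about 100 mm, in the middle detent; entering that detent took a 40 N push by the fingertips on the knob instead of the stated 5 to 12 N.

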